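# Clip the plug gauges onto the rail in size order

## Task

The gauge rail on the inspection bench already holds the middle-sized blue-handled plug gauge in its middle place. Pick up the two loose blue-handled gauges and click them into the empty places so that the set runs in size order, with the smallest at the red end: press each one down by its handle until it snaps fully home in its spring clips, with the handle centred over them, either way round. Leave the middle gauge clipped in its place, do not let a gauge fall, and let go of everything at the end.

Things in the scene. Friction and masses are not known exactly. Their poses are not given: they have to be found in the camera images.
- gauge_small: The smallest loose plug gauge, the same at both ends: a blue eight-sided handle, 16 mm across the flats and 110 mm long, with a short thin steel pin (8 mm thick, 12 mm long) out of each end; 134 mm overall, about 90 g. Origin on its axis at mid-length, 8 mm above the bench as it lies there; x along its length. Take it by the middle of the handle.
- gauge_large: The largest loose plug gauge: the same blue handle (eight-sided, 16 mm across flats, 110 mm long), with a thick steel pin (14 mm thick, 40 mm long) out of each end; 190 mm overall, about 150 g. Origin on its axis at mid-length, 8 mm above the bench as it lies there; x along its length. An orange-handled thread gauge lying near is no part of the set.
- gauge_mid: Middle-sized plug gauge, clipped in the rail's middle place, as the others shall be: same blue handle, pins 11 mm thick, 26 mm long; 162 mm overall. Origin on its axis at mid-length, x along it. The clips' jaws have a mouth 29 mm wide 62 mm above the bench, 10 mm at 47 mm; they spread and centre a handle pushed straight down with about 10 N; unpressed, it perches 15 mm too high.
- rail: Fixed rail: dark base 90 (x) by 280 mm (y), 8 mm thick; two grey bars along y at x = -34 and 34 mm, tops at 32 mm. Origin: centre of its underside, z up. Its +y end is red. Three places, y = 80 (red end), 0, -80 mm; each has a spring clip on either bar, 29 to 39 mm from x = 0 (free for fingers between, down to the base). Gauges lie along x on both bars, axis 40 mm above the bench when home.

How it is judged:
By the outcome, as a careful person would: the job done as asked, in the order asked, and still so for the second after the job is handed in, with the robot touching nothing.
It also fails if it takes over 69 s, if anything falls off the work surface, if the arm or the gripper's body presses on something with over 40 N, if the wrist force passes 120 N, or if a joint passes its speed limit or range.

## Robot

A 6-joint arm with a two-finger parallel gripper is mounted at the origin on the work surface. World frame = base frame: x ahead of the robot, y to its left, z up, the work surface at z = 0. Lengths are in m, angles in rad, forces in N, time in s.
With the tool pointing down it reaches from about 0.275 to 0.825 m from the base axis. Payload 5.2 kg.
Tool frame: the origin (TCP) lies between the finger pads; the fingertips stand 8 mm ahead of it and the grasp point (between the pads) lies 11 mm behind it; z points along the fingers, y is the line along which they close (so a half turn about z gives the same grasp; the last joint's range is limited). The gripper opens to 93 mm and grips with 3 to 60 N. Pads are 15 mm wide; open, the fingers measure 128 mm over their backs; the gripper's body (75 mm by 188 mm) begins 65 mm behind the grasp point.
Start: joints at [0.956, 0.259, 1.535, -0, 1.348, -0.203], TCP at [0.22, 0.504, 0.227] pointing down, gripper open.
Joint ranges: [-3.14, 3.14], [-0.91, 2.08], [0.19, 2.58], [-1.22, 4.36], [0.22, 2.71], [-3.12, 3.12]. Speed limits (rad/s): [2.57, 2.57, 3.14, 3.14, 3.14, 3.14].

## Interface

Orientations are given as a unit quaternion [x, y, z, w].
In Python, from rig import get_obs, capture, get_calibration, hand_in gives the robot as it stands.
- The arm moves only by the shell command python3 -m inch 'ROWS'. ROWS is JSON, a list that holds one entry, the list of rows, each a list of 7 numbers: the turn, a rotation vector about the world's x, y, z in units of pi rad (1.0 is pi rad), then the shift along the world's x, y, z in units of 0.2 m (1.0 is 0.2 m), then the gripper command: -1 is shut, 1 is fully open, values between are in proportion. In form: [[[ax, ay, az, dx, dy, dz, jaw], ...]]. A call has 1 to 8 rows; each row is the pose to reach, as a shift and turn from the pose commanded when the call began, turning the shorter way round; what a row does not reach only later rows make up. A row lasts 1/12 s, in which the tool goes at most 41.7 mm and 7.16 degrees, less where a joint would pass 70% of its speed; a pose out of reach is approached as far as the arm can. A call with a number of a shift or a turn outside -1 to 1 is refused whole. A call with a gripper value outside its range is refused whole. The fingers move at their own pace and stop on an object; the grip force is fixed at half the most. Time passes only in rows, so rows that repeat a pose let the fingers close. It gives the time, the measured TCP pose, the force, the opening and the grip force at its end, in the units of the state.
- get_obs(): the state, without advancing time (a new reading comes with each control period).
- capture(name): name is "side" or "top"; returns (picture, depth): 420x560x3 uint8, red, green, blue; 420x560 float32, m along the optical axis (not along the pixel's ray), 0 where there is no reading.
- get_calibration(name): a dict with "K" (3x3 intrinsics, pixels), "dist_coeffs" ([k1, k2, p1, p2, k3] as OpenCV has them; the pictures are not rectified), "world_to_cam" (4x4, takes a point from world to camera coordinates). Camera axes: x right, y up, looking along -z (the intrinsics and any distortion apply to the point x, -y, -z); pixel columns grow to the right and rows downward; lengths in m; the calibration is good to about 2 mm. A picture is of the moment at which its call begins. get_calibration takes no time and is no camera call.
- hand_in(): hands the job in; it is judged then, once.
The state is a dict: "t": time; "joint_positions": joint angles; "qd": joint speeds; "joint_torque": joint torques, N m; "tool_pos": TCP position; "orientation": TCP orientation; "contact_force": force on the tool from outside, world axes, zero at the start; "wrist_torque": the same for the moment, N m; "opening": finger opening in m; "grip_force": force on a finger pad.
Only numpy, scipy, OpenCV 4.12 (cv2) and the standard library are available. Lean on these libraries where they do the work, as an engineer would, in place of code of your own. Each camera call takes 0.05 s, during which the arm holds its last target. There are 200 camera calls.

## Working session

There is one attempt and no reset: what is moved stays moved. The work goes in short steps, Python scripts to look and compute and a shell command to move; the robot and the scene stay as the last step left them, time stands still between calls to the robot, and variables do not carry over. Pictures are saved under pics/ and viewed, at most 10 in all, crops included, and the job is handed in when it is done.

```bash
mkdir -p pics
cat > h.py <<'E'
import numpy as np, cv2
from rig import *
def snap(n,f):
    p,d=capture(n); cv2.imwrite('pics/'+f+'.png',p[:,:,::-1]); np.savez('pics/'+f+'.npz',p=p,d=d); return p,d
def world(n,uv,z=None,depth=None):
    """pixels -> world points on plane z, or at given optical depth"""
    c=get_calibration(n); K=np.array(c['K'],float); T=np.array(c['world_to_cam'],float)
    u=cv2.undistortPoints(np.array(uv,float).reshape(-1,1,2),K,np.array(c['dist_coeffs'],float)).reshape(-1,2)
    r=np.c_[u[:,0],-u[:,1],-np.ones(len(u))]; R=T[:3,:3]; C=-R.T@T[:3,3]; w=r@R
    s=(z-C[2])/w[:,2] if depth is None else np.asarray(depth)
    return C+w*np.reshape(s,(-1,1))
E
python3 - <<'E'
from h import *
for n in('top','side'):
    snap(n,n+'0'); T=np.array(get_calibration(n)['world_to_cam']); print(n,-T[:3,:3].T@T[:3,3])
print(get_obs())
E
```

```text
top [0.3753009  0.10845493 0.98663812]
side [ 0.17228744 -0.51907105  0.6515148 ]
{'t': 0.1, 'joint_positions': array([ 9.56210440e-01,  2.59291621e-01,  1.53594428e+00, -2.00222209e-05,
        1.34799272e+00, -2.02781224e-01]), 'qd': array([-0.00161923,  0.00052108, -0.00443752, -0.00012129, -0.00061283,
        0.00048871]), 'joint_torque': array([ 1.99085785e-03, -4.38210225e+01, -2.84645194e+01,  7.20268115e-02,
        3.62640631e-02, -5.74385672e-05]), 'tool_pos': array([0.21984706, 0.50364299, 0.22590104]), 'orientation': array([ 2.04448273e-01,  9.78877027e-01, -7.54496122e-04, -3.16109421e-04]), 'contact_force': array([0.28712153, 0.15758857, 0.03155687]), 'wrist_torque': array([ 0.01537781, -0.03347627,  0.02417474]), 'grip_force': 0.0, 'opening': 0.09335613611862051}
```

View pics/top0.png

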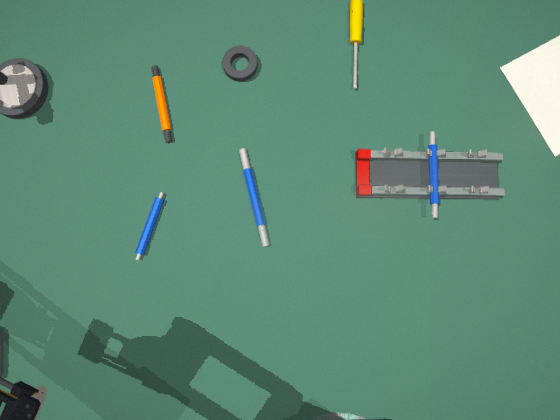

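View pics/side0.png

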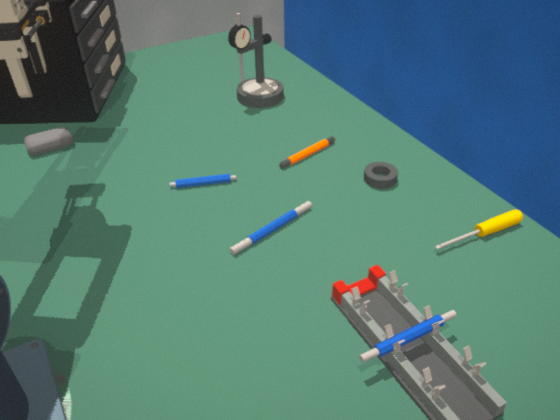

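The top view shows the small gauge at about (151,226), the large one at (255,197) and the rail's red end at (362,173), with the mid gauge at (434,175). The side view agrees, and the orange decoy is out of the way. Next I measure the poses.

Run:
```python
from h import *
def fit(n,zs):
    f=np.load(f'pics/{n}0.npz'); p,d=f['p'],f['d']
    hsv=cv2.cvtColor(p,cv2.COLOR_RGB2HSV)
    m=cv2.inRange(hsv,(105,150,60),(125,255,255))
    if n=='side': m[:,:]=np.where((np.arange(560)[None]>285)&(np.arange(420)[:,None]<170),0,m)
    N,l,s,c=cv2.connectedComponentsWithStats(m)
    for i in range(1,N):
        if not 150<s[i,4]<3000: continue
        v,u=np.nonzero(l==i)
        for z in zs:
            w=world(n,np.c_[u,v],z)[:,:2]; r=cv2.minAreaRect(w.astype(np.float32)*1000)
            mu=w.mean(0); e=np.linalg.eigh(np.cov((w-mu).T))[1][:,1]
            print(n,c[i].round(),'z',z,'box ctr',np.round(r[0],1),'size',np.round(r[1],1),'ang',round(np.degrees(np.arctan2(e[1],e[0]))%180,1))
        wd=world(n,np.c_[u,v],depth=d[v,u]); print('  depth z top',np.percentile(wd[:,2],[10,50,90]).round(4),wd.mean(0).round(4))
fit('top',[.008,.040]);fit('side',[.008,.04])
f=np.load('pics/top0.npz');p=f['p'];d=f['d'];hsv=cv2.cvtColor(p,cv2.COLOR_RGB2HSV)
# rail: footprint by depth-derived heights
v,u=np.mgrid[130:215,345:515]; v=v.ravel();u=u.ravel()
w=world('top',np.c_[u,v],depth=d[v,u]); k=(w[:,2]>.026)&(w[:,2]<.036)
r=cv2.minAreaRect(w[k,:2].astype(np.float32)*1000); print('bars',r, np.median(w[k,2]))
red=(cv2.inRange(hsv,(0,180,60),(4,255,255))[v,u]>0); print('red',w[red].mean(0),w[red].min(0),w[red].max(0))
```

```text
top [433. 174.] z 0.008 box ctr [ 560.1 -192.6] size [ 17.5 113.5] ang 178.9
top [433. 174.] z 0.04 box ctr [ 554.  -182.8] size [ 16.9 109.7] ang 178.9
  depth z top [0.0432 0.0475 0.0499] [ 0.5509 -0.1798  0.0509]
top [253. 196.] z 0.008 box ctr [518.6 151.4] size [108.5  15.6] ang 13.5
top [253. 196.] z 0.04 box ctr [513.9 150. ] size [105.   15.1] ang 13.5
  depth z top [0.0118 0.0153 0.0181] [0.5159 0.1509 0.0272]
top [149. 225.] z 0.008 box ctr [464.8 347.8] size [ 17.5 110.3] ang 160.9
top [149. 225.] z 0.04 box ctr [461.9 340. ] size [ 16.9 106.7] ang 160.9
  depth z top [0.0107 0.0146 0.0177] [0.4638 0.3454 0.0179]
side [203. 180.] z 0.008 box ctr [461.6 347.3] size [ 27.6 108.2] ang 160.8
side [203. 180.] z 0.04 box ctr [447.2 304.2] size [ 26.2 102.8] ang 160.8
  depth z top [0.0053 0.012  0.016 ] [0.459  0.3409 0.0127]
side [273. 226.] z 0.008 box ctr [517.6 151.6] size [112.2  20.3] ang 14.4
side [273. 226.] z 0.04 box ctr [500.5 118.3] size [106.6  19.3] ang 14.4
  depth z top [0.0078 0.0136 0.0164] [0.5132 0.1447 0.0143]
side [408. 335.] z 0.008 box ctr [ 572.6 -164.9] size [ 19.7 122.2] ang 0.1
side [408. 335.] z 0.04 box ctr [ 552.7 -182.5] size [ 18.7 116.1] ang 0.1
  depth z top [0.0406 0.0465 0.0486] [ 0.5451 -0.1862  0.0481]
bars ((558.1005859375, -182.3046112060547), (281.0091857910156, 86.6309814453125), 88.83877563476562) 0.032644284428373194
red [ 0.56297002 -0.05315848  0.02817733] [ 0.3753009  -0.06623993  0.00933148] [0.60264978 0.10845493 0.98663812]
```

Run:
```python
from h import *
f=np.load('pics/top0.npz');p=f['p'];d=f['d']
v,u=np.mgrid[130:215,345:515]; v=v.ravel();u=u.ravel()
w=world('top',np.c_[u,v],z=.032); wd=world('top',np.c_[u,v],depth=d[v,u])
a=np.radians(-1.1); R=np.array([[np.cos(a),-np.sin(a)],[np.sin(a),np.cos(a)]])
q=(w[:,:2]-[.555,-.183])@R
hz=wd[:,2]
g=(hz>.028)&(hz<.036)
print('y ext',q[g,1].min(),q[g,1].max())
for lo,hi in((-.135,-.11),(-.05,-.02),(.02,.05),(.1,.12)):
    k=g&(q[:,1]>lo)&(q[:,1]<hi)
    for s in(-1,1):
        x=q[k&(q[:,0]*s>0),0]; print(lo,s,len(x),np.percentile(x,[2,50,98]).round(4))
# mid gauge ends (steel + handle) and clips (z>45)
k=(hz>.05)&(hz<.07)&(abs(abs(q[:,1])-.08)<.03)
c=(wd[:,:2]-[.555,-.183])@R
for s in(-1,1):
  for t in(-1,1):
    kk=k&(q[:,1]*s>0)&(q[:,0]*t>0); print('clip',s,t,kk.sum(),c[kk].mean(0).round(4) if kk.any() else '')
```

```text
y ext -0.13923971798081541 0.14144656934746686
-0.135 -1 86 [-0.0363 -0.0305 -0.0246]
-0.135 1 100 [0.0309 0.0373 0.045 ]
-0.05 -1 105 [-0.0375 -0.0316 -0.024 ]
-0.05 1 115 [0.0293 0.0354 0.0431]
0.02 -1 119 [-0.0366 -0.0307 -0.0232]
0.02 1 118 [0.0297 0.036  0.0436]
0.1 -1 76 [-0.0385 -0.0317 -0.0242]
0.1 1 63 [0.0305 0.0363 0.0422]
clip -1 -1 51 [-0.0309 -0.083 ]
clip -1 1 65 [ 0.0373 -0.0826]
clip 1 -1 59 [-0.0305  0.0799]
clip 1 1 59 [0.0362 0.0774]
```

```bash
python3 -m inch '[[[0,0,0.025,0.7,-0.5,-0.5,1],[0,0,0.025,1,-0.7,-0.6,1],[0,0,0.025,1,-0.785,-0.6,1],[0,0,0.025,1,-0.785,-0.6,1],[0,0,0.025,1,-0.785,-0.6,1],[0,0,0.025,1,-0.785,-0.6,1],[0,0,0.025,1,-0.785,-0.6,1],[0,0,0.025,1,-0.785,-0.6,1]]]'
```

```text
t: 0.77
tool_pos: [0.4227, 0.3428, 0.1036]
orientation: [0.168, 0.986, -0.002, -0.001]
contact_force: [0.5, 0.6, 0.1]
opening: 0.0933
grip_force: 0.0
```

```bash
python3 -m inch '[[[0,0,0,0.2175,0,-0.2,1],[0,0,0,0.2175,0,-0.3,1],[0,0,0,0.2175,0,-0.4,1],[0,0,0,0.2175,0,-0.45,1],[0,0,0,0.2175,0,-0.48,1],[0,0,0,0.2175,0,-0.48,1],[0,0,0,0.2175,0,-0.48,1],[0,0,0,0.2175,0,-0.48,1]]]'
python3 - <<'E'
from h import *
print(get_obs()['contact_force']); snap('side','s1')
p=cv2.imread('pics/s1.png'); cv2.imwrite('pics/s1c.png',cv2.resize(p[100:250,100:300],None,fx=3,fy=3))
E
```

```text
t: 1.43
tool_pos: [0.464, 0.3478, 0.0121]
orientation: [0.165, 0.986, 0.001, 0.001]
contact_force: [-0.0, -0.6, 0.7]
opening: 0.093
grip_force: 0.0
[-6.68666659e-04 -6.41934785e-01  6.83738492e-01]
```

View pics/s1c.png

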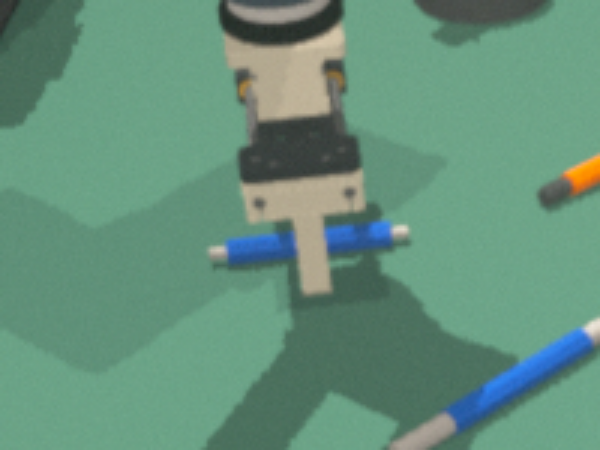

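The near finger straddles the handle at its middle (crop pixel 312 against 310), so I close and lift.

```bash
python3 -m inch '[[[0,0,0,0,0,-0.01,1],[0,0,0,0,0,-0.01,-1],[0,0,0,0,0,-0.01,-1],[0,0,0,0,0,-0.01,-1],[0,0,0,0,0,-0.01,-1],[0,0,0,0,0,-0.01,-1],[0,0,0,0,0,-0.01,-1],[0,0,0,0,0,-0.01,-1]]]'
```

```text
t: 2.15
tool_pos: [0.4636, 0.347, 0.0086]
orientation: [0.166, 0.986, -0.0, -0.0]
contact_force: [0.3, -0.0, -0.2]
opening: 0.0512
grip_force: 0.0
```

```bash
python3 -m inch '[[[0,0,0,0,0,0,-1],[0,0,0,0,0,0,-1],[0,0,0,0,0,0,-1],[0,0,0,0,0,0,-1],[0,0,0,0,0,0,-1],[0,0,0,0,0,0,-1],[0,0,0,0,0,0,-1],[0,0,0,0,0,0,-1]]]'
```

```text
t: 2.82
tool_pos: [0.4637, 0.3471, 0.0087]
orientation: [0.166, 0.986, 0.0, 0.0]
contact_force: [-0.2, 0.6, -0.3]
opening: 0.0154
grip_force: 30.0
```

```bash
python3 -m inch '[[[0,0,0,0,0,0.1,-1],[0,0,0,0,0,0.3,-1],[0,0,0,0,0,0.5,-1],[0,0,0,0.2,-0.1,0.6,-1],[0,0,0.05,0.3,-0.3,0.6,-1],[0,0,0.1,0.472,-0.5,0.6,-1],[0,0,0.1,0.472,-0.65,0.6,-1],[0,0,0.1,0.472,-0.8,0.6,-1]]]' && python3 -m inch '[[[0,0,0,0,-0.2,0,-1],[0,0,0,0,-0.4,0,-1],[0,0,0,0,-0.6,0,-1],[0,0,0,0,-0.8,0,-1],[0,0,0,0,-1,0,-1],[0,0,0,0,-1,0,-1],[0,0,0,0,-1,0,-1],[0,0,0,0,-1,0,-1]]]'; python3 -c "
from rig import *;o=get_obs();print(o['tool_pos'],o['orientation'])"
```

```text
t: 3.48
tool_pos: [0.5603, 0.1852, 0.1288]
orientation: [0.007, 1.0, -0.0, 0.001]
contact_force: [0.1, -0.1, -1.2]
opening: 0.0156
grip_force: 30.0
t: 4.15
tool_pos: [0.5577, -0.0128, 0.1285]
orientation: [0.01, 1.0, 0.0, -0.0]
contact_force: [1.0, 0.4, -0.6]
opening: 0.0157
grip_force: 30.0
[ 0.5577022  -0.01279179  0.12847176] [ 1.01709804e-02  9.99948163e-01  3.45625829e-04 -3.19972105e-04]
```

```bash
python3 -m inch '[[[0,0,0,0,-0.15,0,-1],[0,0,0,0,-0.3,0,-1],[0,0,0,0,-0.45,0,-1],[0,0,0,0,-0.45,-0.1,-1],[0,0,0,0,-0.45,-0.22,-1],[0,0,0,0,-0.45,-0.22,-1],[0,0,0,0,-0.45,-0.22,-1],[0,0,0,0,-0.45,-0.22,-1]]]'
python3 - <<'E'
from h import *
print(get_obs()['tool_pos']); snap('side','s2');snap('top','t2')
p=cv2.imread('pics/s2.png');q=cv2.imread('pics/t2.png'); 
cv2.imwrite('pics/c2.png',np.hstack([cv2.resize(p[220:420,310:510],(400,400)),cv2.resize(q[90:290,320:520],(400,400))]))
E
```

```text
t: 4.82
tool_pos: [0.5586, -0.1016, 0.0854]
orientation: [0.008, 1.0, 0.0, 0.0]
contact_force: [-0.2, 0.4, -0.2]
opening: 0.0154
grip_force: 30.0
[ 0.55856002 -0.10161101  0.08539187]
```

View pics/c2.png

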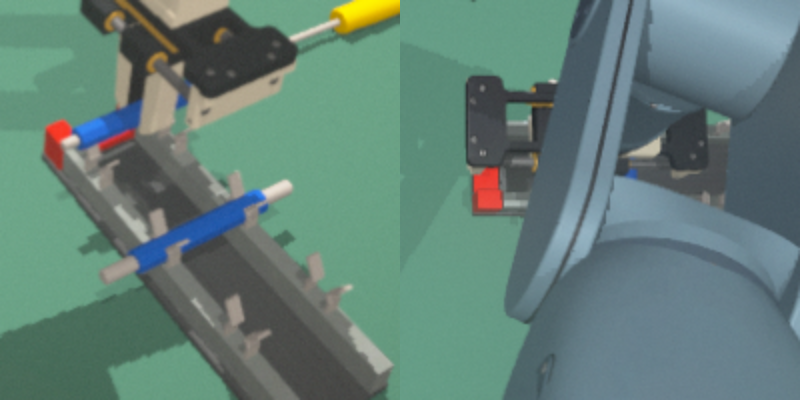

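The small gauge hangs level above the red-end clips, with the mid gauge clear of the fingers. I check its centring along the rail's x before pressing.

Run:
```python
from h import *
p=np.load('pics/s2.npz')['p'];hsv=cv2.cvtColor(p,cv2.COLOR_RGB2HSV)
m=cv2.inRange(hsv,(105,150,60),(125,255,255)); m[:220]=0
N,l,s,c=cv2.connectedComponentsWithStats(m)
for i in range(1,N):
    if s[i,4]<40: continue
    v,u=np.nonzero(l==i)
    for z in(.084,.04):
        w=world('side',np.c_[u,v],z); print(c[i].round(),z,np.percentile(w[:,0],[1,99]).round(4),w[:,1].mean().round(4))
```

```text
[267. 230.] 0.084 [0.4315 0.5022] 0.0685
[267. 230.] 0.04 [0.4516 0.5278] 0.114
[551. 225.] 0.084 [0.8468 0.8779] -0.1518
[551. 225.] 0.04 [0.899  0.9326] -0.1233
[364. 282.] 0.084 [0.5017 0.5584] -0.1018
[364. 282.] 0.04 [0.5273 0.5883] -0.0695
[408. 335.] 0.084 [0.4753 0.577 ] -0.2063
[408. 335.] 0.04 [0.4987 0.6084] -0.182
```

```bash
python3 -m inch '[[[0,0,0,0,-0.005,-0.06,-1],[0,0,0,0,-0.005,-0.1,-1],[0,0,0,0,-0.005,-0.13,-1],[0,0,0,0,-0.005,-0.15,-1],[0,0,0,0,-0.005,-0.17,-1],[0,0,0,0,-0.005,-0.19,-1],[0,0,0,0,-0.005,-0.21,-1],[0,0,0,0,-0.005,-0.222,-1]]]'; python3 -m inch '[[[0,0,0,0,0,0,-1],[0,0,0,0,0,0,-1]]]'
```

```text
t: 5.58
tool_pos: [0.5582, -0.1034, 0.0404]
orientation: [0.009, 1.0, 0.0, 0.0]
contact_force: [-6.8, 6.4, 28.4]
opening: 0.0157
grip_force: 30.0
t: 5.75
tool_pos: [0.5582, -0.1034, 0.0406]
orientation: [0.01, 1.0, 0.0, 0.0]
contact_force: [-0.0, 5.0, 4.9]
opening: 0.0157
grip_force: 30.0
```

```bash
python3 -m inch '[[[0,0,0,0,0,-0.005,-1],[0,0,0,0,0,-0.008,-1],[0,0,0,0,0,-0.008,-1]]]'; python3 -m inch '[[[0,0,0,0,0,0.008,-0.3],[0,0,0,0,0,0.008,-0.3],[0,0,0,0,0,0.008,-0.3],[0,0,0,0,0,0.008,-0.3],[0,0,0,0,0,0.008,-0.3],[0,0,0,0,0,0.008,-0.3]]]'; python3 -m inch '[[[0,0,0,0,0,0.1,-0.3],[0,0,0,0,0,0.3,-0.3],[0,0,0,0,0,0.5,-0.3],[0,0,0,0,0.2,0.5,1],[0,0,0,0,0.4,0.5,1],[0,0,0,0,0.6,0.5,1],[0,0,0,0,0.8,0.5,1],[0,0,0,0,0.8,0.5,1]]]'
python3 - <<'E'
from h import *
print(get_obs()['tool_pos'],get_obs()['orientation']); snap('side','s3')
p=np.load('pics/s3.npz')['p'];hsv=cv2.cvtColor(p,cv2.COLOR_RGB2HSV)
m=cv2.inRange(hsv,(105,150,60),(125,255,255)); m[:220]=0
N,l,s,c=cv2.connectedComponentsWithStats(m)
for i in range(1,N):
    if s[i,4]<100: continue
    v,u=np.nonzero(l==i)
    w=world('side',np.c_[u,v],.04); print(c[i].round(),np.percentile(w[:,0],[1,99]).round(4),w[:,1].mean().round(4),cv2.minAreaRect(w[:,:2].astype(np.float32)*1000))
cv2.imwrite('pics/c3.png',cv2.resize(p[220:420,310:510,::-1],(600,600)))
E
```

```text
t: 6.0
tool_pos: [0.5582, -0.1034, 0.0405]
orientation: [0.009, 1.0, 0.0, 0.0]
contact_force: [-3.6, 6.2, 16.1]
opening: 0.0152
grip_force: 30.0
t: 6.5
tool_pos: [0.5579, -0.1042, 0.0399]
orientation: [0.01, 1.0, -0.0, -0.0]
contact_force: [1.1, -0.2, 0.0]
opening: 0.0324
grip_force: 0.0
t: 7.17
tool_pos: [0.557, 0.0625, 0.1403]
orientation: [0.007, 1.0, 0.001, -0.0]
contact_force: [-0.2, -1.2, -0.4]
opening: 0.0613
grip_force: 0.0
[0.55704097 0.06253655 0.14029233] [ 7.11275050e-03  9.99973574e-01  1.48872589e-03 -2.09567211e-04]
[267. 229.] [0.4517 0.5278] 0.1141 ((489.3568115234375, 115.44995880126953), (83.61359405517578, 19.415374755859375), 13.463042259216309)
[551. 225.] [0.8989 0.9326] -0.1232 ((906.4052124023438, -127.93521118164062), (41.80185317993164, 41.76089859008789), 59.54780960083008)
[374. 297.] [0.501  0.6129] -0.1027 ((556.1445922851562, -103.62139129638672), (19.708467483520508, 116.02801513671875), 88.9068832397461)
[408. 335.] [0.498  0.6084] -0.182 ((552.2142333984375, -182.9518280029297), (19.14938735961914, 117.09793853759766), 89.00212097167969)
```

View pics/c3.png

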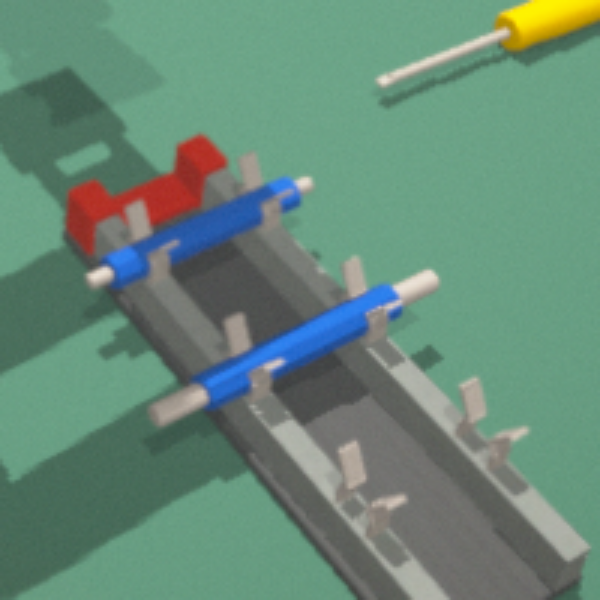

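The small gauge is fully home: it sits at the mid gauge's height, its pins overhang equally at both ends, and the clips are closed over it. Next is the large gauge.

```bash
python3 -m inch '[[[0,0,0.04,-0.1,0.2,-0.1,1],[0,0,0.083,-0.2,0.35,-0.2,1],[0,0,0.083,-0.2,0.4775,-0.3,1],[0,0,0.083,-0.2,0.4775,-0.35,1],[0,0,0.083,-0.2,0.4775,-0.5,1],[0,0,0.083,-0.2,0.4775,-0.62,1],[0,0,0.083,-0.2,0.4775,-0.655,1],[0,0,0.083,-0.2,0.4775,-0.655,1]]]'
python3 - <<'E'
from h import *
print(get_obs()['tool_pos'],get_obs()['orientation']); snap('side','s4')
p=cv2.imread('pics/s4.png'); cv2.imwrite('pics/s4c.png',cv2.resize(p[120:290,190:350],None,fx=3,fy=3))
E
```

```text
t: 7.88
tool_pos: [0.5176, 0.1502, 0.0089]
orientation: [-0.12, 0.993, -0.0, -0.001]
contact_force: [0.5, -0.7, -0.4]
opening: 0.0934
grip_force: 0.0
[0.51762433 0.15015511 0.00890542] [-1.20002767e-01  9.92772744e-01 -1.78591340e-04 -1.25779354e-03]
```

View pics/s4c.png

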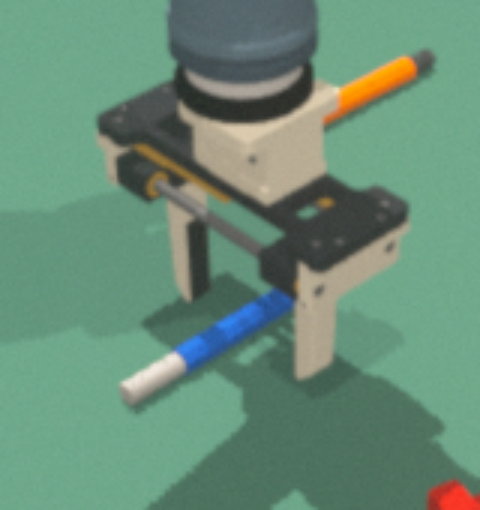

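The fingers straddle the large gauge, at about crop pixels (195,270) and (315,340), and its axis lies square to them. I close the gripper.

```bash
R='x'; python3 -m inch '[[[0,0,0,0,0,0,-1],[0,0,0,0,0,0,-1],[0,0,0,0,0,0,-1],[0,0,0,0,0,0,-1],[0,0,0,0,0,0,-1],[0,0,0,0,0,0,-1],[0,0,0,0,0,0,-1],[0,0,0,0,0,0,-1]]]'; python3 -m inch '[[[0,0,0,0,0,0,-1],[0,0,0,0,0,0,-1],[0,0,0,0,0,0,-1],[0,0,0,0,0,0,-1],[0,0,0,0,0,0,-1],[0,0,0,0,0,0,-1],[0,0,0,0,0,0,-1],[0,0,0,0,0,0,-1]]]'
```

```text
t: 8.6
tool_pos: [0.518, 0.1516, 0.0093]
orientation: [-0.121, 0.993, -0.0, -0.0]
contact_force: [-0.8, 0.7, -0.5]
opening: 0.0445
grip_force: 0.0
t: 9.27
tool_pos: [0.518, 0.1517, 0.0093]
orientation: [-0.121, 0.993, 0.0, 0.0]
contact_force: [-0.1, 1.4, 1.0]
opening: 0.0153
grip_force: 30.0
```

```bash
python3 -m inch '[[[0,0,0,0,0,0.1,-1],[0,0,0,0,0,0.3,-1],[0,0,0,0,0,0.5,-1],[0,0,-0.04,0.1,-0.1,0.65,-1],[0,0,-0.083,0.185,-0.3,0.65,-1],[0,0,-0.083,0.185,-0.5,0.65,-1],[0,0,-0.083,0.185,-0.7,0.65,-1],[0,0,-0.083,0.185,-0.9,0.65,-1]]]' && python3 -m inch '[[[0,0,0,0,-0.2,0,-1],[0,0,0,0,-0.4,0,-1],[0,0,0,0,-0.6,0,-1],[0,0,0,0,-0.8,0,-1],[0,0,0,0,-1,0,-1],[0,0,0,0,-1,0,-1],[0,0,0,0,-1,0,-1],[0,0,0,0,-1,0,-1]]]' && python3 -m inch '[[[0,0,0,0,-0.17,0,-1],[0,0,0,0,-0.17,-0.1,-1],[0,0,0,0,-0.17,-0.2,-1],[0,0,0,0,-0.17,-0.265,-1],[0,0,0,0,-0.17,-0.265,-1],[0,0,0,0,-0.17,-0.265,-1],[0,0,0,0,-0.17,-0.265,-1]]]'
python3 - <<'E'
from h import *
print(get_obs()['tool_pos'],get_obs()['orientation']); snap('side','s5')
p=np.load('pics/s5.npz')['p'];hsv=cv2.cvtColor(p,cv2.COLOR_RGB2HSV)
m=cv2.inRange(hsv,(105,150,60),(125,255,255)); m[:220]=0
N,l,s,c=cv2.connectedComponentsWithStats(m)
for i in range(1,N):
    if s[i,4]<40: continue
    v,u=np.nonzero(l==i)
    for z in(.084,.04): w=world('side',np.c_[u,v],z); print(c[i].round(),z,np.percentile(w[:,0],[1,99]).round(4),w[:,1].mean().round(4))
cv2.imwrite('pics/c5.png',cv2.resize(p[220:420,310:510,::-1],(600,600)))
E
```

```text
t: 9.93
tool_pos: [0.5547, -0.0302, 0.1391]
orientation: [0.009, 1.0, -0.0, -0.0]
contact_force: [0.2, -0.1, -2.3]
opening: 0.0159
grip_force: 30.0
t: 10.6
tool_pos: [0.5543, -0.2282, 0.1385]
orientation: [0.01, 1.0, 0.001, -0.001]
contact_force: [0.5, 0.0, -2.1]
opening: 0.0153
grip_force: 30.0
t: 11.18
tool_pos: [0.5557, -0.2615, 0.0872]
orientation: [0.009, 1.0, -0.0, 0.0]
contact_force: [1.0, 0.1, -2.4]
opening: 0.0155
grip_force: 30.0
[ 0.55572239 -0.26151521  0.08716324] [ 8.70709431e-03  9.99961977e-01 -2.43542152e-04  4.13767428e-04]
[553. 226.] 0.084 [0.8466 0.8781] -0.1538
[553. 226.] 0.04 [0.8988 0.9328] -0.1255
[374. 298.] 0.084 [0.4772 0.5745] -0.1324
[374. 298.] 0.04 [0.5009 0.6057] -0.1024
[408. 335.] 0.084 [0.4753 0.577 ] -0.206
[408. 335.] 0.04 [0.4988 0.6084] -0.1817
[442. 364.] 0.084 [0.5028 0.565 ] -0.2615
[442. 364.] 0.04 [0.5284 0.5955] -0.2415
```

View pics/c5.png

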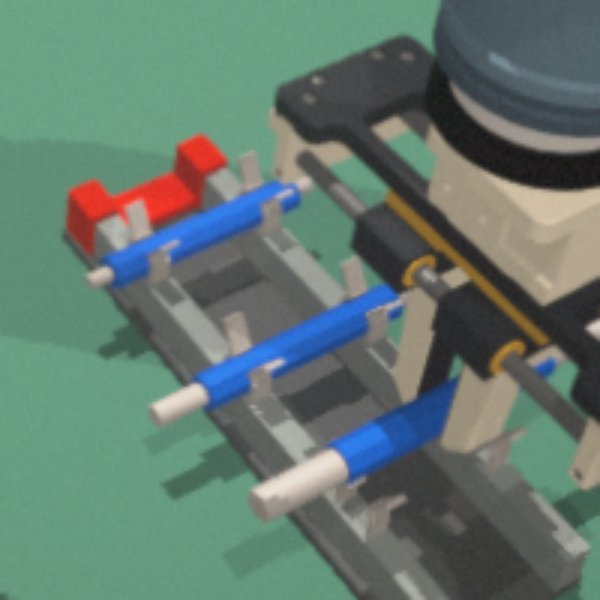

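The large gauge hangs above its place and its handle reads about 2.5 mm too far in x. I correct that and press.

```bash
python3 -m inch '[[[0,0,0,-0.012,-0.004,-0.06,-1],[0,0,0,-0.012,-0.004,-0.1,-1],[0,0,0,-0.012,-0.004,-0.14,-1],[0,0,0,-0.012,-0.004,-0.16,-1],[0,0,0,-0.012,-0.004,-0.18,-1],[0,0,0,-0.012,-0.004,-0.2,-1],[0,0,0,-0.012,-0.004,-0.22,-1],[0,0,0,-0.012,-0.004,-0.23,-1]]]'; python3 -m inch '[[[0,0,0,0,0,-0.004,-1],[0,0,0,0,0,-0.008,-1],[0,0,0,0,0,-0.008,-1]]]'
```

```text
t: 11.9
tool_pos: [0.553, -0.2629, 0.0411]
orientation: [0.009, 1.0, 0.0, 0.0]
contact_force: [-5.7, 6.9, 23.9]
opening: 0.0158
grip_force: 30.0
t: 12.15
tool_pos: [0.5529, -0.2628, 0.0411]
orientation: [0.009, 1.0, -0.0, 0.0]
contact_force: [-5.0, 6.8, 17.6]
opening: 0.0154
grip_force: 30.0
```

```bash
python3 -m inch '[[[0,0,0,0,0,0.008,-0.3],[0,0,0,0,0,0.008,-0.3],[0,0,0,0,0,0.008,-0.3],[0,0,0,0,0,0.008,-0.3],[0,0,0,0,0,0.008,-0.3],[0,0,0,0,0,0.008,-0.3]]]'; python3 -m inch '[[[0,0,0,0,0,0.1,-0.3],[0,0,0,0,0,0.3,-0.3],[0,0,0,0,0,0.5,-0.3],[0,0,0,0,0,0.7,-0.3],[0,0,0,0,0.2,0.8,-0.3],[0,0,0,0,0.5,0.8,-0.3],[0,0,0,0,0.8,0.8,-0.3],[0,0,0,0,1,0.8,-0.3]]]';  python3 -m inch '[[[0,0,0,0,0.2,0,0],[0,0,0,0,0.4,0,0],[0,0,0,0,0.6,0,0],[0,0,0,0,0.8,0,0],[0,0,0,0,0.8,0,0],[0,0,0,0,0.8,0,0],[0,0,0,0,0.8,0,0]]]'
python3 - <<'E'
from h import *
for n in('side','top'):
  p,d=snap(n,n+'6');hsv=cv2.cvtColor(p,cv2.COLOR_RGB2HSV)
  m=cv2.inRange(hsv,(105,150,60),(125,255,255)); m[:220 if n=='side' else 100,:]=0
  N,l,s,c=cv2.connectedComponentsWithStats(m)
  for i in range(1,N):
    if s[i,4]<100: continue
    v,u=np.nonzero(l==i)
    w=world(n,np.c_[u,v],.04); print(n,c[i].round(),np.percentile(w[:,0],[1,99]).round(4),w[:,1].mean().round(4),'ztop',np.percentile(world(n,np.c_[u,v],depth=d[v,u])[:,2],[20,50,80]).round(4))
  if n=='side':A=cv2.resize(p[220:420,310:510,::-1],(400,400))
  else: cv2.imwrite('pics/c6.png',np.hstack([A,cv2.resize(p[90:290,330:530,::-1],(400,400))]))
E
```

```text
t: 12.65
tool_pos: [0.5524, -0.2633, 0.0398]
orientation: [0.01, 1.0, 0.0, -0.0]
contact_force: [-1.0, -0.8, 0.2]
opening: 0.0324
grip_force: 0.0
t: 13.32
tool_pos: [0.5525, -0.0999, 0.2007]
orientation: [0.01, 1.0, -0.0, 0.001]
contact_force: [0.9, 0.8, 0.3]
opening: 0.0326
grip_force: 0.0
t: 13.9
tool_pos: [0.5526, 0.0588, 0.2]
orientation: [0.009, 1.0, -0.0, -0.0]
contact_force: [-0.3, -0.3, 0.1]
opening: 0.0466
grip_force: 0.0
side [551. 225.] [0.8989 0.9326] -0.1233 ztop [-0.6076 -0.5958 -0.5776]
side [375. 297.] [0.501  0.6129] -0.1027 ztop [0.0427 0.0464 0.0479]
side [408. 335.] [0.498  0.6084] -0.182 ztop [0.0432 0.0464 0.0479]
side [448. 378.] [0.4994 0.6078] -0.2633 ztop [0.0435 0.0461 0.0475]
top [433. 174.] [0.501  0.6088] -0.1831 ztop [0.0448 0.0474 0.0494]
top [476. 175.] [0.5005 0.6071] -0.2649 ztop [0.0448 0.0476 0.0495]
```

View pics/c6.png

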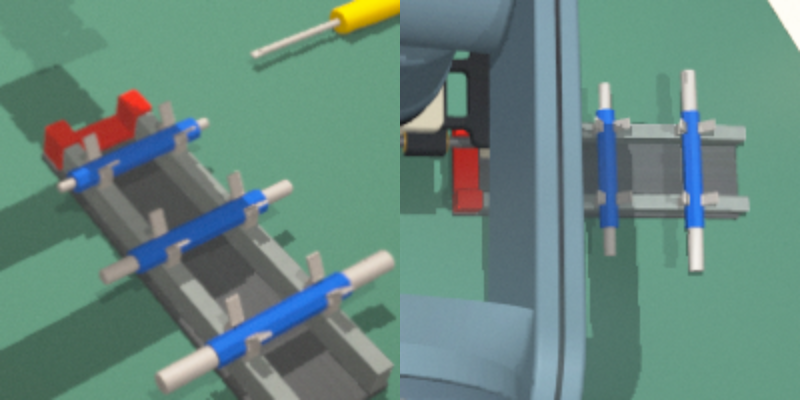

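All three gauges are at the same home height (tops at about 47 mm) and centred to within about 2–3 mm. The gripper is clear, so I hand in.

```bash
python3 -c "
from rig import *;print(hand_in())"
```

```text
the job is handed in; nothing more can be done
None
```

I clicked the small gauge into the red-end place and the large gauge into the far one; the mid gauge is still clipped in between, the gripper is clear, and I handed the job in at about 14 s (no verdict was returned).

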